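Shim and set the front foot of a levelling platform

ROBOT

A 7-joint arm with a two-finger parallel gripper is mounted at the origin on a cart in front of the work surface, level with it; the furniture and walls round the work are solid. World frame = base frame: x ahead of the robot, y to its left, z up, the work surface at z = 0. Lengths are in mm, angles in rad, forces in N, time in s.
With the tool pointing down it reaches from about 400 to 900 mm from the base axis. Payload 5.6 kg.
Tool frame: the origin (TCP) lies midway between the tips of the shut fingers; the grasp point (between the pads) lies 19 mm behind it (bot.hold_point_z is the z of the grasp point in the tool frame, in mm); z points along the fingers, y is the direction in which the jaws open and shut (so a half turn about z gives the same grasp; the last joint's range is limited). The gripper opens to 92 mm and grips with 3 to 60 N. Pads are 20 mm wide; open, the fingers measure 128 mm over their backs; the gripper's body (75 mm by 189 mm) begins 69 mm behind the grasp point.
Start: joints at [1.3, 0.468, -0.012, 1.603, 0.006, 1.071, -0.056], TCP at [146.75, -633.225, 214.592] pointing down, gripper open.
Joint ranges: [-2.53, 2.53], [-0.31, 2.02], [-1.57, 1.55], [0.28, 2.44], [-1.29, 4.43], [0.15, 1.84], [-2.92, 2.92]. Speed limits (rad/s): [2.57, 2.57, 3.14, 3.14, 3.14, 3.14, 3.14].

INTERFACE

Orientations are given as [roll, pitch, yaw] about the fixed x, y, z axes, in that order (R = Rz(yaw) Ry(pitch) Rx(roll)).
In Python, from rig import bot gives the robot as it stands.
- The arm moves only by the tool arm_command, never from a script. Its argument "rows" is a list of rows, each a list of 3 entries, a list of its own where there are three numbers: the shift along the world's x, y, z each as a share of 0.4 m, from -1 to 1, then the turn about the world's z as a share of 360 degrees, from -1 to 1, then the gripper's target within -1 to 1 (fully open at 1, half-way at 0, shut at -1). In form: [[[x, y, z], twist, jaw], ...]. A call has exactly 8 rows; each row is the pose to reach, as a shift and turn from the pose commanded when the call began, turning the shorter way round; what a row does not reach only later rows make up. A row lasts 1/8 s, in which the tool goes at most 62.5 mm and 10.7 degrees, less where a joint would pass 70% of its speed; a pose out of reach is approached as far as the arm can. A call with a number of a shift or a turn outside -1 to 1 is refused whole. A call with a gripper value outside its range is refused whole. The fingers move at their own pace and stop on an object; "newtons" is the grip in N (left out, the last holds). Time passes only in rows, so rows that repeat a pose let the fingers close, or fill a call up. It gives the time, the measured TCP pose, the force and the opening at its end, in the units of the state.
- bot.read_state(): the state, without advancing time (a new reading comes with each control period).
- bot.grab_frame(name): name is "scene" or "top" or "wrist"; returns the picture (400x640x3 uint8, blue, green, red); there is no depth.
- bot.camera_model(name): a dict with "fx", "fy", "cx", "cy" (pixels), "k1" (the pictures are not rectified: a ray, as slopes to the right and down, at radius r is drawn at 1 + k1 r^2 times it, then the intrinsics apply), "eye" and "attitude" of the camera in the world; the wrist camera has in their place "hand_eye" (4x4, takes a point from camera to tool coordinates, whose origin is the TCP and whose axes are the flange's). Camera axes: x right, y down, z forward; pixel columns grow to the right and rows downward; lengths in mm; the calibration is good to about 2 mm. A picture is of the moment at which its call begins: read the wrist's pose just before it. camera_model takes no time and is no camera call.
- bot.hand_in(): hands the job in, once; it reports no verdict.
The state is a dict: "clock": time; "qpos": joint angles; "joint_velocities": joint speeds; "joint_torque": joint torques, N m; "ee_pos": TCP position; "tool_rot": TCP orientation; "wrist_force": force on the tool from outside, world axes, zero at the start; "moment": the same for the moment, N m; "opening": finger opening in mm.
Only numpy, scipy, OpenCV 4.12 (cv2) and the standard library are available. Lean on these libraries where they do the work, as an engineer would, in place of code of your own. Each camera call takes 0.05 s, during which the arm holds its last target.

TASK

Slide the steel shim under the raised front foot of the tube-carrier platform so that the ring on the shim lies centred below the foot, and let go of it. Then screw the foot down with its round knob (clockwise from above) until it just bears on the shim, snug enough to hold it but without jacking the platform up, and leave everything else standing as it is.

Things in the scene. Friction and masses are not known exactly. Their poses are not given: they have to be found in the camera images.
- knob_grip (a point): Centre of the black round knurled knob (40 mm across, side 20 mm high, top 13 mm above this point). Axis vertical; knob, stem and foot turn as one piece. Clockwise from above screws it down 12 mm a turn (1.9 mm a radian), the knob sinking too; 1.5 to 4.5 rad are needed to meet the shim. Stays where left; the platform does not move. The point's x turns with the knob.
- foot: Foot, a 38 mm steel disc below the knob on the same axis. Origin: centre of its underside, 72 mm below the knob's centre. Under it sticks a black rubber sole, worn to an unknown 1.5 to 5 mm, which is what meets the shim. The screw runs with a steady drag of about 0.05 N m; once the sole bears, drag rises by 0.01 to 0.015 N m per newton on the foot, and the load by about 14 N per further mm.
- platform: White platform, fixed: deck 165 x 360 mm, top 51 mm high, with a clear acrylic tube carrier (160 mm high in all) on it. Origin on the worktop right below the knob's axis; x points from foot to deck, so bring the shim in from -x. The deck begins 70 mm from the axis; a 36 mm wide bracket, underside 27 mm up, ends in a 38 mm boss under the knob, top 53 mm up.
- shim_tab (a point): Centre of the upright pull tab of the loose steel shim (0.25 kg): 32 mm long along the shim, 10 mm thick across it (pinch it across, from above), from the plate up to 47 mm; this point is 31 mm above the shim's underside. x points along the shim from the tab to the ring, z up.
- shim_seat (a point): Centre of the dark ring (47 mm) on the upper face of the shim plate, 6 mm above its underside, 100 mm from the tab along the shim's x. The plate is 56 mm wide, 6 mm thick, 153 mm long, its round end 35 mm beyond the ring's centre.
- log_notebook: Spiral notebook lying flat, 148 x 109 x 14 mm, a bystander; origin at the centre of its underside.
- saline_41: Small white bottle standing on the worktop near the right side, 111 mm high, a bystander; origin at its underside.
- vial_r1: Small glass vial with cap, 61 mm high, a bystander; origin at its underside.
- vial_r2: Small glass vial with cap, 70 mm high, a bystander; origin at its underside.

How it is judged (in metres and radians):
On the way, in this order (a step that is already met when the one before it is completed fails the run):
1. the shim lies flat on the worktop with its ring under the foot (centres within 10 mm), let go, the foot not yet touching it (horizontal distance between shim_seat and foot below 0.01 m and height (world z) of shim_seat below 0.009 m and angle between shim_seat's own z axis and vertical below 0.05 rad and distance between the grasp point and shim_tab above 0.06 m and contact force between foot and anything else below 0.5 N), for 0.2 s.
2. the foot bears on the shim with 1.5 to 15 N (contact force between foot and anything else between 1.5 and 15 N), for 0.2 s.
At the end, for the whole second after the job is handed in: The shim lies flat on the worktop with its ring's centre within 12 mm of the foot's axis, and the foot bears on it with a steady load between 1.5 and 15 N (all of step 2 and horizontal distance between shim_seat and foot below 0.012 m and height (world z) of shim_seat below 0.009 m and angle between shim_seat's own z axis and vertical below 0.05 rad); the robot touches nothing.
It fails at once if the foot is pressed down with more than 20 N (the platform is being jacked up) (contact force between foot and anything else above 20 N).
It fails at once if a bystander is shifted by more than 30 mm (distance of any of log_notebook, saline_41, vial_r1, vial_r2 from where it was at the start of the episode above 0.03 m).
It also fails if it takes over 72 s, if anything falls off the work surface, if the arm or the gripper's body presses on something with over 40 N, if the wrist force passes 120 N, or if a joint passes its speed limit or range.

## Working session

There is one attempt and no reset: what is moved stays moved. The work goes in short steps, Python scripts to look and compute and a tool call to move; the robot and the scene stay as the last step left them, time stands still between calls to the robot, and variables do not carry over. Pictures are saved under pics/ and viewed, and the job is handed in when it is done.

Besides the shell and the picture viewer there is one more tool, called after "Call:" as name([rows], argument=value, ...), one row to a line, values as JSON. arm_command: Moves the arm, as the interface text tells. Shift numbers are shares of 0.4 m and turn numbers shares of 360 degrees, none past 1 either way. Its arguments: {"type":"object","properties":{"rows":{"type":"array","items":{"type":"array"}},"newtons":{"type":"number"}},"required":["rows"]}

```bash
ls; mkdir -p pics
python3 - <<'E'
from rig import bot
import cv2
s=bot.read_state(); print(s)
for n in ("scene","top","wrist"):
    im=bot.grab_frame(n); cv2.imwrite(f"pics/{n}0.png",im); print(n,bot.camera_model(n))
print(bot.hold_point_z)
E
```

```text
pics
{'clock': 0.0, 'qpos': array([ 1.30002299,  0.46835522, -0.01157595,  1.60363269,  0.00600932,
        1.07138662, -0.05627262]), 'joint_velocities': array([ 0.00023008, -0.00019047, -0.00112465, -0.00014432, -0.00015149,
       -0.00193818, -0.00022061]), 'joint_torque': array([ 4.46264967e-04, -5.20571315e+01, -1.24999270e-02, -2.43749571e+01,
       -5.66589413e-02,  1.73260522e-02,  1.84088722e-04]), 'ee_pos': array([ 146.55616766, -632.6621747 ,  213.65083267]), 'tool_rot': array([-3.13985053e+00,  1.43021060e-04,  2.27717412e-01]), 'wrist_force': array([-0.24674364,  0.39060336,  1.44811817]), 'moment': array([ 0.01246861,  0.04298031, -0.00712979]), 'opening': 91.93268466312404}
scene {'fx': 373.1608195082978, 'fy': 373.1608195082978, 'cx': 320.9922524449274, 'cy': 198.32915162196147, 'k1': 0.0032225963797037306, 'eye': array([ 46.32269278, 354.75663387, 799.89809779]), 'attitude': array([-2.44512631,  0.01410299, -2.22319304])}
top {'fx': 430.69308016610455, 'fy': 430.69308016610455, 'cx': 319.1664766506294, 'cy': 197.79756794052136, 'k1': -0.008222603401717482, 'eye': array([ 222.42198351,  -19.87626154, 1387.12978488]), 'attitude': array([-2.91297442, -0.00718668, -1.58589639])}
wrist {'fx': 284.5205063682799, 'fy': 284.5205063682799, 'cx': 316.99423269682285, 'cy': 204.72734095996626, 'k1': 0.002474969651572767, 'hand_eye': array([[-1.59642757e-05, -9.70207342e-01, -2.42276111e-01,
         6.90801415e+01],
       [ 9.99999939e-01, -9.98295513e-05,  3.33879756e-04,
        -1.25892938e+00],
       [-3.48118906e-04, -2.42276091e-01,  9.70207284e-01,
        -1.70756427e+02],
       [ 0.00000000e+00,  0.00000000e+00,  0.00000000e+00,
         1.00000000e+00]])}
-18.700000000000003
```

View pics/scene0.png

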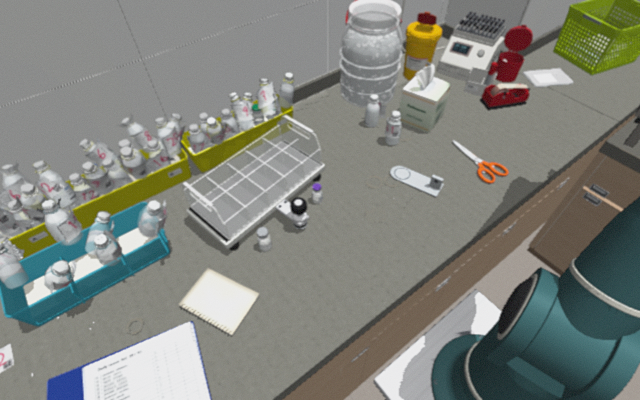

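View pics/top0.png

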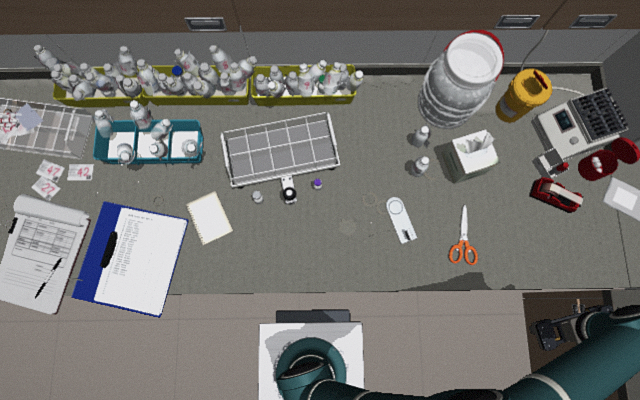

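View pics/wrist0.png

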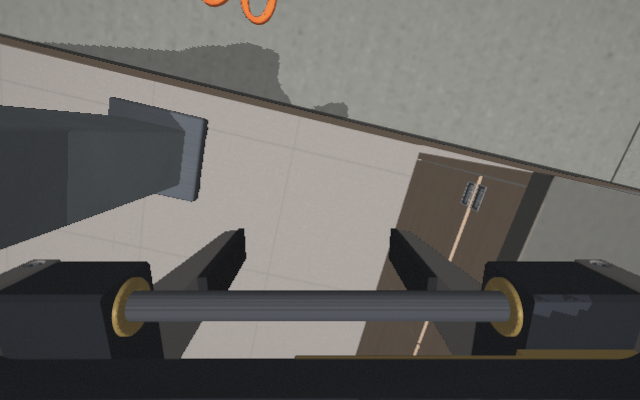

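```bash
cat > h.py <<'E'
import numpy as np, cv2
from scipy.spatial.transform import Rotation as Ro
from scipy.optimize import least_squares
def cam(bot,name,state=None):
    m=bot.camera_model(name)
    if name=='wrist':
        s=state; T=np.eye(4); T[:3,:3]=Ro.from_euler('xyz',s['tool_rot']).as_matrix(); T[:3,3]=s['ee_pos']
        W=T@m['hand_eye']; return m,W[:3,:3],W[:3,3]
    return m,Ro.from_euler('xyz',m['attitude']).as_matrix(),np.array(m['eye'])
def proj(c,P):
    m,R,e=c; p=(np.atleast_2d(P)-e)@R; s=p[:,:2]/p[:,2:]; r2=(s**2).sum(1,keepdims=True); s=s*(1+m['k1']*r2)
    return s*[m['fx'],m['fy']]+[m['cx'],m['cy']]
def ray(c,uv):
    m,R,e=c; d=(np.array(uv,float)-[m['cx'],m['cy']])/[m['fx'],m['fy']]; s=d.copy()
    for _ in range(10): s=d/(1+m['k1']*(s**2).sum())
    return e,R@np.array([s[0],s[1],1.])
def onz(c,uv,z):
    e,d=ray(c,uv); return e+d*(z-e[2])/d[2]
E
python3 - <<'E'
from rig import bot
import cv2
from h import *
ct=cam(bot,'top'); cs=cam(bot,'scene')
print(proj(ct,[0,0,0]))
for uv,z in (((289,184),60),((398,205),6),((405,232),47)): print(uv,onz(ct,uv,z))
for uv,z in (((298,205),60),((405,173),6),((437,183),47)): print(uv,onz(cs,uv,z))
im=cv2.imread('pics/top0.png'); a=cv2.resize(im[140:260,220:440],None,fx=3.6,fy=3.6,interpolation=cv2.INTER_CUBIC); cv2.imwrite('pics/t0z.png',a)
im=cv2.imread('pics/scene0.png'); a=cv2.resize(im[140:260,250:460],None,fx=3.8,fy=3.8,interpolation=cv2.INTER_CUBIC); cv2.imwrite('pics/s0z.png',a)
E
```

```text
[[310.40717877 373.49861872]]
(289, 184) [577.47506294  61.34812698  60.        ]
(398, 205) [ 515.84642862 -293.24506091    6.        ]
(405, 232) [ 420.11656608 -302.26495738   47.        ]
(298, 205) [562.91016599  47.00231398  60.        ]
(405, 173) [ 505.93171972 -291.77960122    6.        ]
(437, 183) [ 402.50785295 -299.24712812   47.        ]
```

View pics/t0z.png

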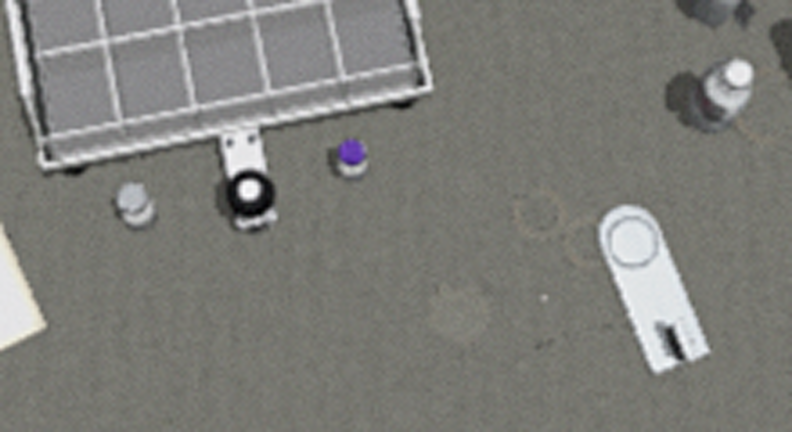

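View pics/s0z.png

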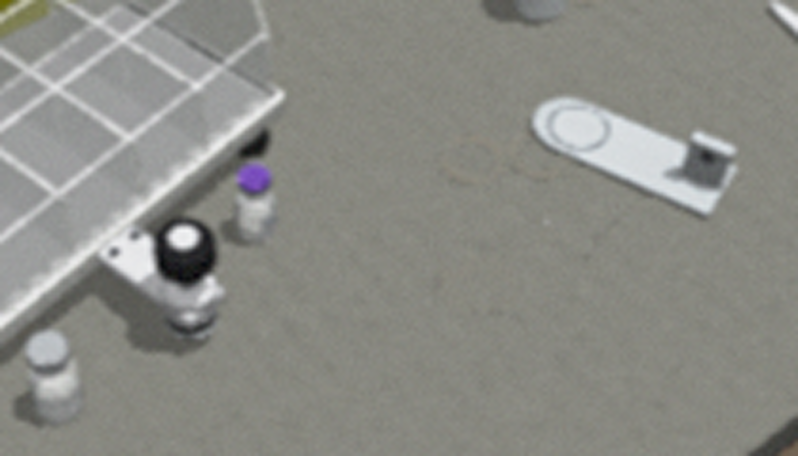

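```bash
cat >> h.py <<'E'
def tri(obs):
    A=np.zeros((3,3));b=np.zeros(3)
    for c,uv in obs:
        e,d=ray(c,uv); d=d/np.linalg.norm(d); M=np.eye(3)-np.outer(d,d); A+=M;b+=M@e
    X=np.linalg.solve(A,b); return X,[np.round(proj(c,X)[0]-uv,1) for c,uv in obs]
E
python3 - <<'E'
from rig import bot
from h import *
ct=cam(bot,'top'); cs=cam(bot,'scene')
t=lambda u,v:(u/3.6+220-.36,v/3.6+140-.36); s=lambda u,v:(u/3.8+250-.37,v/3.8+140-.37)
print('knobtop',tri([(ct,t(248,189)),(cs,s(183,237))]))
print('ring',tri([(ct,t(632,241)),(cs,s(578,127))]), onz(ct,t(632,241),6),onz(cs,s(578,127),6))
print('vial L',tri([(ct,t(132,193)),(cs,s(47,350))]))
print('vial R',tri([(ct,t(352,151)),(cs,s(254,178))]))
print('tabtop scene',onz(cs,s(714,145),47))
print('plate end corners',[onz(ct,t(*p),6) for p in ((656,373),(708,351))],'tip',onz(ct,t(628,206),6))
print('deck edge',[onz(ct,t(*p),51) for p in ((45,165),(430,90))],[onz(cs,s(*p),51) for p in((283,95),(0,325))])
print('bracket pts', [onz(ct,t(*p),30) for p in((224,150),(262,140),(275,218),(240,225))])
E
```

```text
knobtop (array([540.05348699,  60.20359548, 103.89651146]), [array([-0., -0.]), array([0.1, 0. ])])
ring (array([ 510.6812408 , -283.33425076,    7.19480511]), [array([-0.1, -0.1]), array([0.1, 0. ])]) [ 510.6569923  -283.72294714    6.        ] [ 511.66441472 -284.15038088    6.        ]
vial L (array([547.53522053, 164.1197963 ,  62.33590862]), [array([0.1, 0.1]), array([-0.2, -0.1])])
vial R (array([584.95975053, -29.01383894,  58.70652668]), [array([-0.1, -0.1]), array([0.2, 0. ])])
tabtop scene [ 414.58697598 -315.08025264   47.        ]
plate end corners [array([ 389.81884401, -298.59009687,    6.        ]), array([ 408.91155422, -346.50334851,    6.        ])] tip [ 543.46279644 -281.85808922    6.        ]
deck edge [array([577.4144907 , 243.93406306,  51.        ]), array([ 642.72822186, -100.46353888,   51.        ])] [array([643.79270942, -99.49481484,  51.        ]), array([590.57246652, 174.62207818,  51.        ])]
bracket pts [array([594.89956252,  86.46729245,  30.        ]), array([603.85065365,  52.03557012,  30.        ]), array([531.08459132,  40.45083484,  30.        ]), array([525.07424784,  71.82170438,  30.        ])]
```

Call:
arm_command([
  [[0.674, 0.791, -0.1], 0.017, 1],
  [[0.674, 0.791, -0.1], 0.017, 1],
  [[0.674, 0.791, -0.1], 0.017, 1],
  [[0.674, 0.791, -0.1], 0.017, 1],
  [[0.674, 0.791, -0.1], 0.017, 1],
  [[0.674, 0.791, -0.1], 0.017, 1],
  [[0.674, 0.791, -0.1], 0.017, 1],
  [[0.674, 0.791, -0.1], 0.017, 1],
], newtons=30)

```text
clock: 1.15
ee_pos: [418.5, -313.3, 174.2]
tool_rot: [-3.14, -0.001, 0.342]
wrist_force: [-0.4, -0.6, -0.5]
opening: 91.9
```

Run:
```python
from rig import bot
import cv2
s=bot.read_state(); im=bot.grab_frame('wrist'); cv2.imwrite('pics/w1.png',im)
print({k:np.round(v,3) if 0 else v for k,v in s.items() if k in('clock','qpos','ee_pos','tool_rot','wrist_force','moment')})
import pickle; pickle.dump(s,open('s1.pkl','wb'))
```

```text
{'clock': 1.15, 'qpos': array([ 0.75245791,  0.31695513, -0.20629555,  1.93960717,  0.08022872,
        0.89355931, -0.723437  ]), 'ee_pos': array([ 418.51827396, -313.28925808,  174.24397284]), 'tool_rot': array([-3.14020955e+00, -6.73774881e-04,  3.41571308e-01]), 'wrist_force': array([-0.35597306, -0.55781342, -0.47405135]), 'moment': array([-0.03508347, -0.01356642, -0.04020573])}
```

View pics/w1.png

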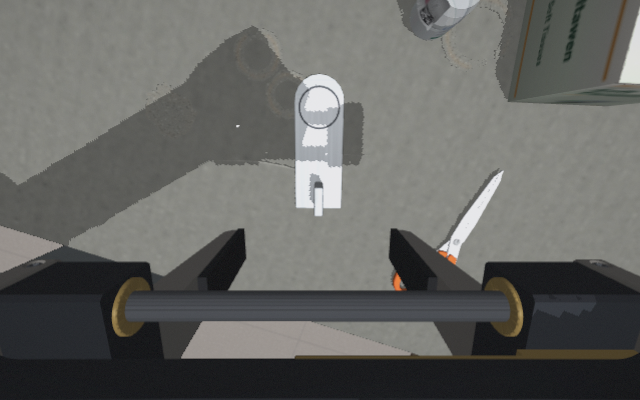

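Run:
```python
from rig import bot
from h import *
s=bot.read_state(); print(s['clock'],s['ee_pos'],s['tool_rot'])
im=bot.grab_frame('wrist'); cv2.imwrite('pics/w2.png',im); cv2.imwrite('pics/w2z.png',cv2.resize(im[60:230,260:380],None,fx=3.5,fy=3.5,interpolation=cv2.INTER_CUBIC))
s2=bot.read_state(); print(s2['clock'],s2['ee_pos'],s2['tool_rot'])
import pickle; pickle.dump(s,open('s2.pkl','wb'))
```

```text
1.2 [ 416.94205944 -315.63471901  174.34063063] [-3.14105005e+00  3.55755105e-04  3.37798772e-01]
1.25 [ 415.97063364 -317.11752109  174.42186739] [-3.14156661e+00  7.72843050e-04  3.34836221e-01]
```

View pics/w2z.png

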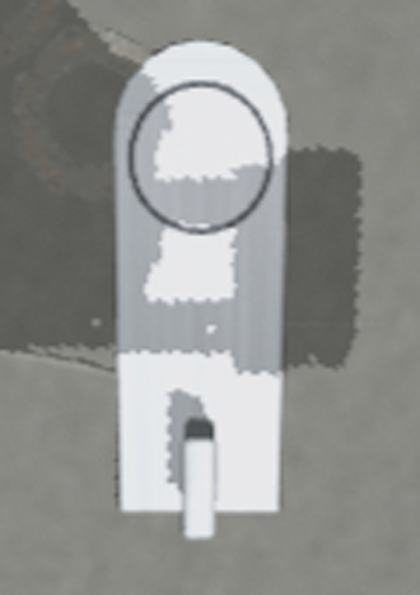

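Run:
```python
from rig import bot
from h import *
import pickle
s=pickle.load(open('s2.pkl','rb')); c=cam(bot,'wrist',s)
z=lambda u,v:(u/3.5+260-.36,v/3.5+60-.36)
ring=onz(c,z(200,158),6); a=onz(c,z(200,440),47); b=onz(c,z(200,537),47)
e1=onz(c,z(120,511),6);e2=onz(c,z(280,511),6)
print(ring,'tabtop',a,b,(a+b)/2,np.linalg.norm(a-b),'end',e1,e2)
m=(e1+e2)/2; d=ring-m; print(np.linalg.norm(d),np.arctan2(d[1],d[0])); l=[onz(c,z(118,350),6),onz(c,z(117,150),6),onz(c,z(285,350),6),onz(c,z(288,150),6)]
for p,q in((l[0],l[1]),(l[2],l[3])): print(np.arctan2((q-p)[1],(q-p)[0]))
d=d/np.linalg.norm(d); print('tab',ring-100*d)
```

```text
[ 511.56801855 -280.99220639    6.        ] tabtop [ 431.52441857 -309.13191057   47.        ] [ 402.69097055 -319.25365321   47.        ] [ 417.10769456 -314.19278189   47.        ] 30.558425989153218 end [ 391.42189369 -293.38553006    6.        ] [ 410.05018003 -346.41095163    6.        ]
117.46236709449903 0.3375976130326595
0.3225601868605156
0.34329139836570377
tab [ 417.21270763 -314.11433343    6.        ]
```

Call:
arm_command([
  [[0.002, 0.004, -0.1], 0, 1],
  [[0.002, 0.004, -0.2], 0, 1],
  [[0.002, 0.004, -0.3], 0, 1],
  [[0.002, 0.004, -0.37], 0, 1],
  [[0.002, 0.004, -0.402], 0, 1],
  [[0.002, 0.004, -0.402], 0, 1],
  [[0.002, 0.004, -0.402], 0, -1],
  [[0.002, 0.004, -0.402], 0, -1],
], newtons=30)

```text
clock: 2.25
ee_pos: [417.8, -315.9, 14.9]
tool_rot: [3.14, -0.001, 0.334]
wrist_force: [-0.7, -0.0, 0.3]
opening: 74.1
```

Run:
```python
from rig import bot
from h import *
s=bot.read_state(); print(s['clock'],s['ee_pos'],s['tool_rot'],s['wrist_force'],s['moment'],s['opening'])
im=bot.grab_frame('wrist'); cv2.imwrite('pics/w3.png',im)
```

```text
2.25 [ 417.76850258 -315.88246884   14.93083474] [ 3.13972321e+00 -1.13232189e-03  3.34324084e-01] [-0.70917277 -0.03941984  0.26736722] [-0.02588442 -0.0327561   0.01936344] 74.11678088427773
```

View pics/w3.png

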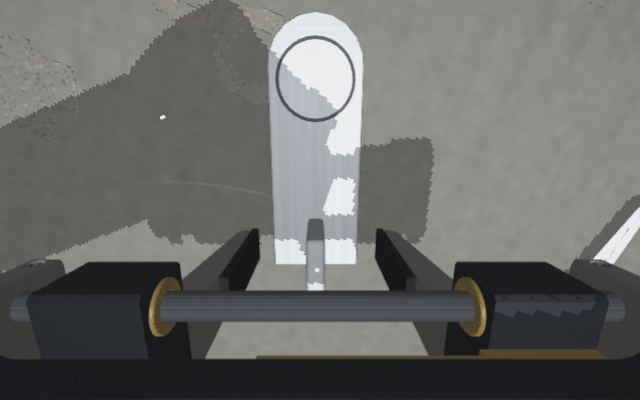

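Call:
arm_command([
  [[0, 0, 0], 0, -1],
  [[0, 0, 0], 0, -1],
  [[0, 0, 0], 0, -1],
  [[0, 0, 0], 0, -1],
  [[0, 0, 0], 0, -1],
  [[0, 0, 0], 0, -1],
  [[0, 0, 0], 0, -1],
  [[0, 0, 0], 0, -1],
], newtons=30)

```text
clock: 3.3
ee_pos: [417.1, -315.2, 13.8]
tool_rot: [-3.142, 0.0, 0.335]
wrist_force: [-1.4, 0.0, 0.5]
opening: 9.8
```

Run:
```python
from rig import bot
from h import *
s=bot.read_state(); print(s['clock'],s['ee_pos'],s['tool_rot'],s['wrist_force'],s['moment'],s['opening'])
im=bot.grab_frame('wrist'); cv2.imwrite('pics/w4.png',im)
c=cam(bot,'wrist',s)
```

```text
3.3 [ 417.09114817 -315.18368231   13.75447337] [-3.14151916e+00  1.41975041e-04  3.34689825e-01] [-1.39372245  0.04544346  0.48741494] [-0.00511898  0.01657585  0.06618554] 9.792182042081688
```

View pics/w4.png

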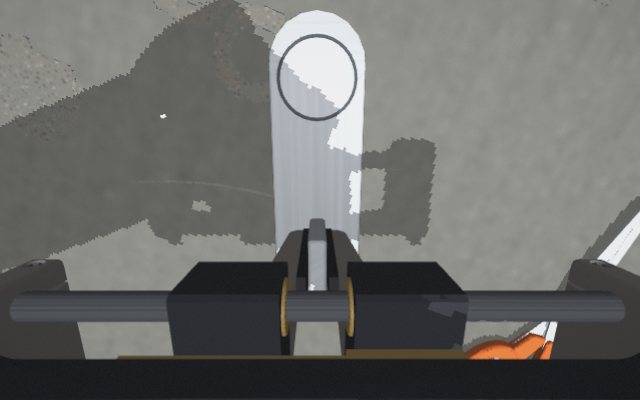

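Run:
```python
from rig import bot
from h import *
s=bot.read_state(); c=cam(bot,'wrist',s)
r=onz(c,(317,77.5),6); t=s['ee_pos']; y=s['tool_rot'][2]
d=(r-t)[:2]; print(r, 'along',d@[np.cos(y),np.sin(y)],'across',d@[-np.sin(y),np.cos(y)])
```

```text
[ 512.0512067  -281.05675175    6.        ] along 100.87122937433956 across 1.0428120134493188
```

Call:
arm_command([
  [[-0.002, 0.05, 0.001], -0.0015, -1],
  [[-0.004, 0.11, 0.001], -0.003, -1],
  [[-0.007, 0.17, 0.001], -0.0045, -1],
  [[-0.009, 0.23, 0.001], -0.006, -1],
  [[-0.012, 0.29, 0.001], -0.008, -1],
  [[-0.014, 0.35, 0.001], -0.0095, -1],
  [[-0.017, 0.4, 0.001], -0.011, -1],
  [[-0.018, 0.44, 0.001], -0.012, -1],
], newtons=40)

```text
clock: 4.35
ee_pos: [409.4, -138.3, 14.0]
tool_rot: [-3.141, 0.001, 0.259]
wrist_force: [0.5, -0.1, -2.6]
opening: 9.8
```

Call:
arm_command([
  [[-0.002, 0.05, 0], -0.0015, -1],
  [[-0.004, 0.11, 0], -0.003, -1],
  [[-0.007, 0.17, 0], -0.0045, -1],
  [[-0.009, 0.23, 0], -0.006, -1],
  [[-0.012, 0.29, 0], -0.008, -1],
  [[-0.014, 0.35, 0], -0.0095, -1],
  [[-0.017, 0.4, 0], -0.011, -1],
  [[-0.019, 0.433, 0], -0.0116, -1],
])

```text
clock: 5.35
ee_pos: [401.9, 34.8, 14.0]
tool_rot: [-3.141, 0.001, 0.187]
wrist_force: [1.5, 0.3, -2.1]
opening: 9.7
```

Run:
```python
from rig import bot
from h import *
im=bot.grab_frame('scene'); cv2.imwrite('pics/s5.png',cv2.resize(im[140:280,230:430],None,fx=4,fy=4,interpolation=cv2.INTER_CUBIC))
im=bot.grab_frame('top'); cv2.imwrite('pics/t5.png',cv2.resize(im[140:280,220:420],None,fx=4,fy=4,interpolation=cv2.INTER_CUBIC))
s=bot.read_state(); print(s['clock'],s['ee_pos'],s['tool_rot'],s['wrist_force'],s['moment'],s['opening'],s['qpos'])
im=bot.grab_frame('wrist'); cv2.imwrite('pics/w5.png',im)
```

```text
5.45 [402.19297393  35.11735046  14.12566849] [-3.14128444e+00  2.06215982e-04  1.88657276e-01] [ 0.02679843 -0.39505393 -3.28368824] [-0.02356886  0.13467592  0.02069289] 9.258267158427934 [-0.08175233  0.43549358 -0.10115926  2.30296179  0.10695839  0.4073862
 -1.65393682]
```

View pics/s5.png

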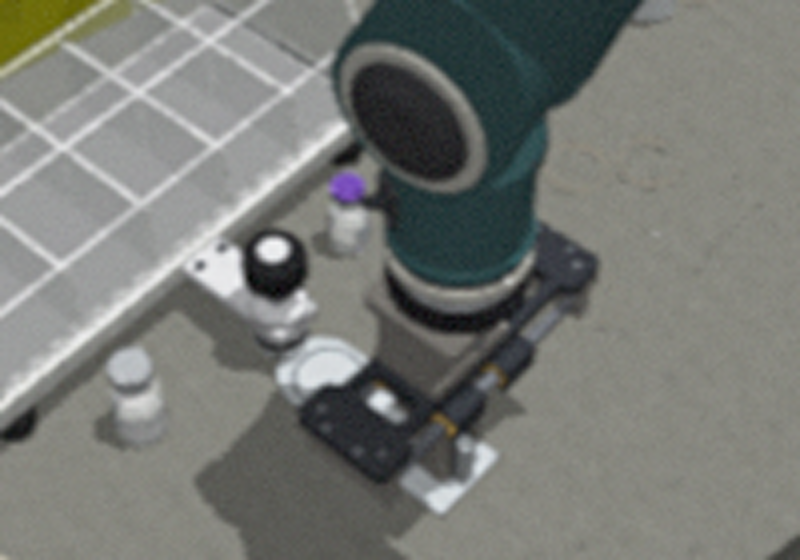

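View pics/t5.png

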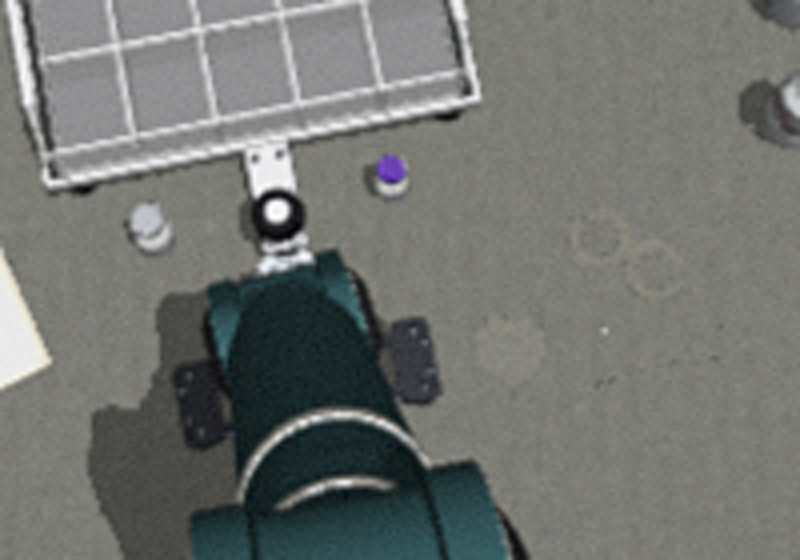

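View pics/w5.png

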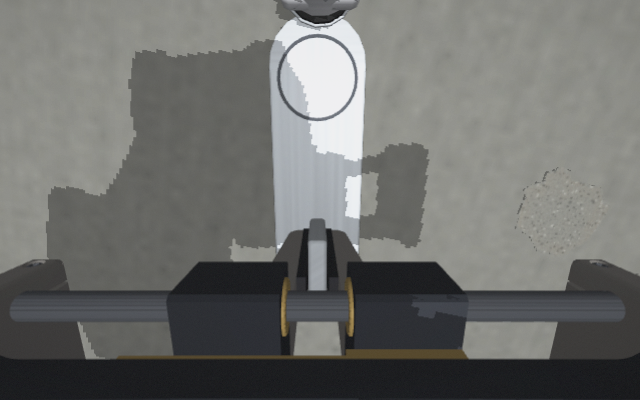

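Run:
```python
from rig import bot
from h import *
im=cv2.imread('pics/w5.png'); cv2.imwrite('pics/w5z.png',cv2.resize(im[0:90,250:390],None,fx=5,fy=5,interpolation=cv2.INTER_CUBIC))
s=bot.read_state(); c=cam(bot,'wrist',s); t=s['ee_pos']; y=s['tool_rot'][2]
print(t)
for uv,z in (((318,27),14),((318,27),18),((318,23),19),((317,77.5),6)):
    d=(onz(c,uv,z)-t)[:2]; print(uv,z,'along',d@[np.cos(y),np.sin(y)],'across',d@[-np.sin(y),np.cos(y)])
d=np.array([540.05,60.2])-t[:2];print('foot tri along',d@[np.cos(y),np.sin(y)],'across',d@[-np.sin(y),np.cos(y)])
```

```text
[402.20054172  34.17587675  14.13343789]
(318, 27) 14 along 124.36258345785146 across 0.7126973391313569
(318, 27) 18 along 123.06868140115851 across 0.7271789455337145
(318, 23) 19 along 124.58804132706854 across 0.7323725537029102
(317, 77.5) 6 along 100.76125982996349 across 1.2440081831488201
foot tri along 140.28439855180744 across -0.1251512478161941
```

View pics/w5z.png

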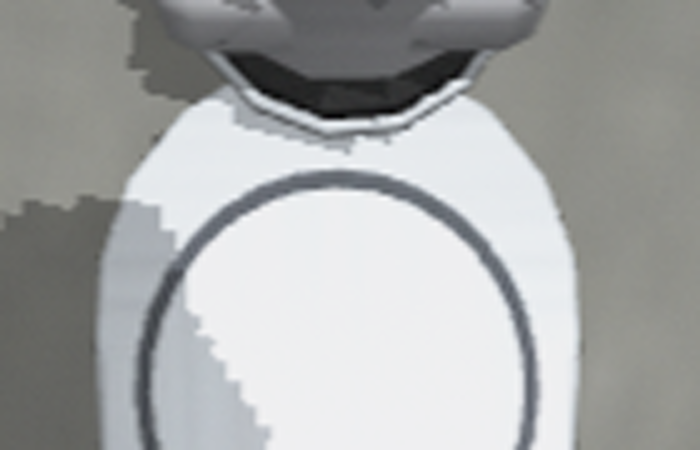

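Call:
arm_command([
  [[0.015, 0.003, 0], 0, -1],
  [[0.035, 0.006, 0], 0, -1],
  [[0.055, 0.01, 0], 0, -1],
  [[0.075, 0.014, 0], 0, -1],
  [[0.09, 0.017, 0], 0, -1],
  [[0.101, 0.019, 0], 0, -1],
  [[0.101, 0.019, 0], 0, -1],
  [[0.101, 0.019, 0], 0, -1],
])

```text
clock: 6.5
ee_pos: [442.4, 41.5, 14.1]
tool_rot: [3.142, 0.001, 0.186]
wrist_force: [0.6, -0.2, -2.3]
opening: 10.0
```

Run:
```python
from rig import bot
from h import *
s=bot.read_state(); print(s['clock'],s['ee_pos'],s['tool_rot'],s['wrist_force'],s['moment'],s['opening'])
im=bot.grab_frame('wrist'); cv2.imwrite('pics/w6.png',im)
im=bot.grab_frame('scene'); cv2.imwrite('pics/s6.png',cv2.resize(im[140:280,230:430],None,fx=4,fy=4,interpolation=cv2.INTER_CUBIC))
```

```text
6.5 [442.39657383  41.51141424  14.12483761] [3.14155459e+00 5.25121674e-04 1.86196749e-01] [ 0.55179796 -0.17857448 -2.2936441 ] [-0.02994523  0.13863964  0.00980517] 9.96856159935958
```

View pics/w6.png

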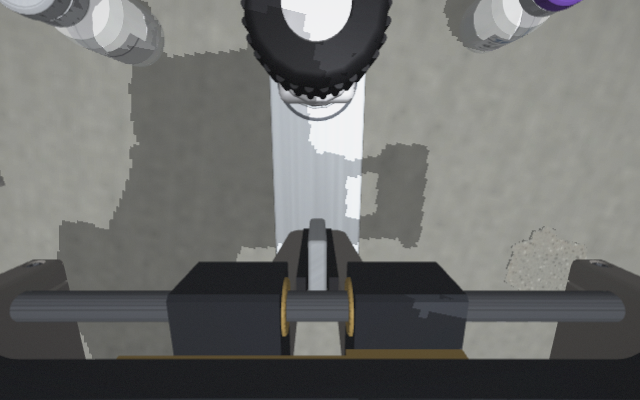

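View pics/s6.png

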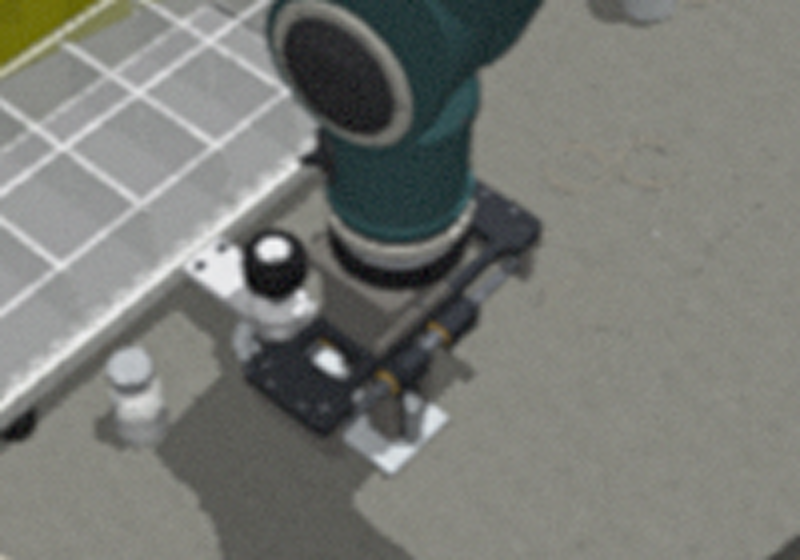

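Run:
```python
from rig import bot
from h import *
s=bot.read_state(); c=cam(bot,'wrist',s); t=s['ee_pos']; y=s['tool_rot'][2]; print(t,y)
a=np.linspace(0,2*np.pi,200); C=np.c_[np.cos(a),np.sin(a)]
for z in (84,91,101):
  for r in (20,):
    q=proj(c,np.c_[C*r+[540.05,60.2],np.full(200,z)]); print(z,'cols',q[:,0].min(),q[:,0].max(),'row max',q[:,1].max(), 'ctr col',q[:,0].mean())
q=proj(c,np.c_[C*10+[540.05,60.2],np.full(200,104)]);print('cap',q[:,0].min(),q[:,0].max(),q[:,1].max())
```

```text
[442.40471665  41.51679646  14.16431717] 0.18628064999866822
84 cols 257.142636297027 383.1805987882516 row max 101.79034587849051 ctr col 320.2217725099434
91 cols 252.2759431672926 388.58393077171377 row max 99.35552815818605 ctr col 320.494588165274
101 cols 243.7657114118959 398.03311599292545 row max 95.14973588203554 ctr col 320.97197024967585
cap 280.9785151029301 361.13310944946545 52.42278096631276
```

Call:
arm_command([
  [[0, 0, -0.001], 0, -1],
  [[0, 0, -0.002], 0, -1],
  [[0, 0, -0.002], 0, -1],
  [[0, 0, -0.002], 0, -0.7],
  [[0, 0, -0.002], 0, -0.5],
  [[0, 0, -0.002], 0, 0],
  [[0, 0, -0.002], 0, 0],
  [[0, 0, -0.002], 0, 0],
])

```text
clock: 7.6
ee_pos: [442.8, 41.6, 13.4]
tool_rot: [-3.142, 0.0, 0.186]
wrist_force: [-0.2, -0.3, 0.3]
opening: 45.8
```

Run:
```python
from rig import bot
from h import *
s=bot.read_state(); print(s['clock'],s['ee_pos'],s['tool_rot'],s['wrist_force'],s['moment'],s['opening'])
im=bot.grab_frame('wrist'); cv2.imwrite('pics/w7.png',im)
```

```text
7.6 [442.75971041  41.59555154  13.36276921] [-3.14159075e+00  3.20538915e-05  1.86260025e-01] [-0.17284015 -0.32048329  0.254982  ] [ 0.00994909 -0.01525663 -0.04874955] 45.78119531692159
```

View pics/w7.png

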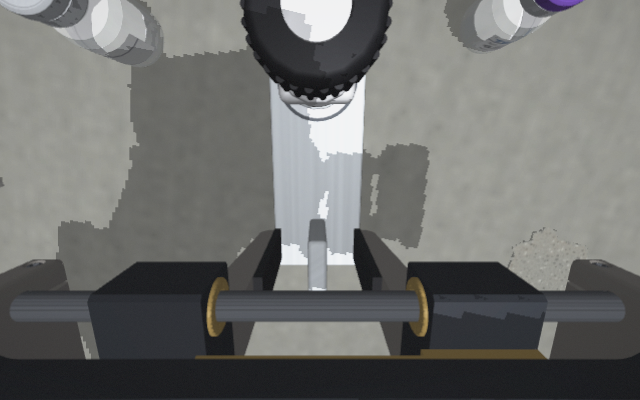

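Call:
arm_command([
  [[0, 0, 0.1], 0, 0.3],
  [[0, 0, 0.23], 0, 0.3],
  [[0, 0, 0.325], 0.029, 0.3],
  [[0, 0, 0.325], 0.058, 0.3],
  [[0.06, 0.012, 0.325], 0.087, 0.3],
  [[0.13, 0.025, 0.325], 0.116, 0.3],
  [[0.2, 0.038, 0.325], 0.145, 0.3],
  [[0.244, 0.047, 0.325], 0.174, 0.3],
])

```text
clock: 8.65
ee_pos: [541.4, 60.6, 143.3]
tool_rot: [3.141, -0.0, 1.285]
wrist_force: [0.1, -0.4, -0.1]
opening: 59.9
```

Call:
arm_command([
  [[0, 0, 0], 0.029, 0.3],
  [[0, 0, 0], 0.058, 0.3],
  [[0, 0, 0], 0.087, 0.3],
  [[0, 0, 0], 0.116, 0.3],
  [[0, 0, 0], 0.145, 0.3],
  [[0, 0, 0], 0.174, 0.3],
  [[0, 0, 0], 0.203, 0.3],
  [[0, 0, 0], 0.232, 0.3],
])

```text
clock: 9.65
ee_pos: [540.2, 60.2, 143.3]
tool_rot: [-3.141, -0.0, 2.743]
wrist_force: [-0.3, 0.0, -0.1]
opening: 59.4
```

Run:
```python
from rig import bot
from h import *
s=bot.read_state(); print(s['clock'],s['ee_pos'],s['tool_rot'],s['wrist_force'],s['moment'],s['opening'],s['qpos'])
im=bot.grab_frame('wrist'); cv2.imwrite('pics/w8.png',im)
s=bot.read_state(); print(s['clock'],s['ee_pos'],s['tool_rot'],s['wrist_force'],s['moment'],s['opening'],s['qpos'])
im=bot.grab_frame('top'); cv2.imwrite('pics/t8.png',cv2.resize(im[140:280,220:420],None,fx=4,fy=4,interpolation=cv2.INTER_CUBIC))
```

```text
9.65 [540.19414314  60.21424395 143.2772678 ] [-3.14136952e+00 -1.01497221e-04  2.74311434e+00] [-0.26776679  0.00933097 -0.14064159] [ 0.02314675 -0.15152916  0.02457838] 59.42689887875693 [ 0.33873637  0.46926366 -0.64380316  1.89444476  0.35583231  0.89388582
  0.692413  ]
9.7 [540.16329886  60.15881125 143.14492125] [-3.14141382e+00 -3.90678163e-04  2.74829755e+00] [ 0.15228869 -0.26045213  0.14886516] [ 0.00395924 -0.16126111 -0.00513728] 59.98101022262216 [ 0.33991185  0.46990713 -0.64515532  1.89438716  0.35663584  0.89409914
  0.69707807]
```

View pics/w8.png

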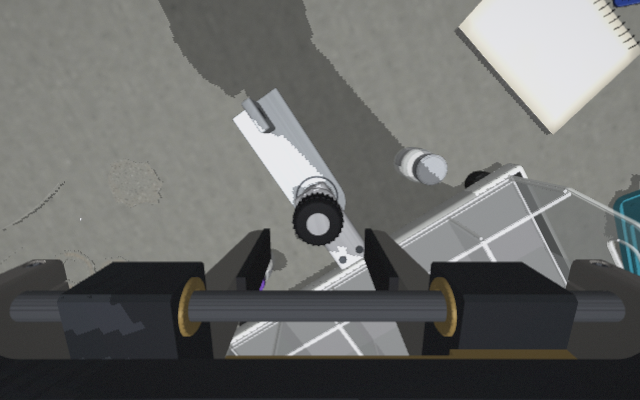

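Run:
```python
from rig import bot
from h import *
s=dict(ee_pos=np.array([540.18,60.2,143.2]),tool_rot=np.array([3.1415,0,2.745])); c=cam(bot,'wrist',s)
im=cv2.imread('pics/w8.png'); cv2.imwrite('pics/w8z.png',cv2.resize(im[80:280,220:400],None,fx=3,fy=3,interpolation=cv2.INTER_CUBIC))
for z in(100,104): print(onz(c,(318,223.5),z))
```

```text
[542.34985824  62.03993327 100.        ]
[541.16158906  62.52303817 104.        ]
```

View pics/w8z.png

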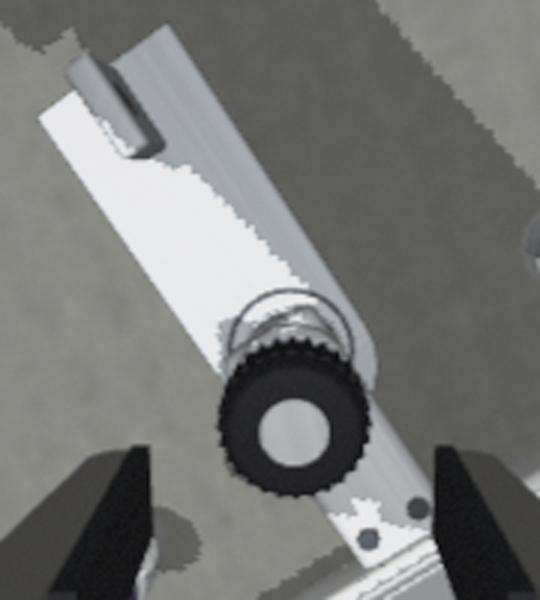

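Call:
arm_command([
  [[0, 0, 0], 0.029, 0.3],
  [[0, 0, 0], 0.058, 0.3],
  [[0, 0, 0], 0.087, 0.3],
  [[0, 0, 0], 0.116, 0.3],
  [[0, 0, 0], 0.145, 0.3],
  [[0, 0, 0], 0.174, 0.3],
  [[0, 0, 0], 0.203, 0.3],
  [[0, 0, 0], 0.232, 0.3],
])

```text
clock: 10.75
ee_pos: [540.2, 60.2, 143.2]
tool_rot: [3.141, -0.0, -2.086]
wrist_force: [-0.5, 0.5, -0.8]
opening: 59.8
```

Run:
```python
from rig import bot
from h import *
im=bot.grab_frame('wrist');im=bot.grab_frame('wrist')
s=bot.read_state(); print(s['clock'],s['ee_pos'],s['tool_rot'],s['wrist_force'],s['moment'],s['opening'],s['qpos'])
im=bot.grab_frame('wrist'); cv2.imwrite('pics/w9.png',im)
```

```text
10.85 [540.15921681  60.25239087 142.9815854 ] [ 3.14051573e+00  8.66284927e-05 -2.09126735e+00] [-0.05637264  0.31556442 -0.31888981] [ 0.15425482 -0.07984725 -0.01489016] 59.43915127295138 [ 0.56621408  0.59716769 -0.97360097  1.88151661  0.59129787  0.98408906
  1.9485222 ]
```

View pics/w9.png

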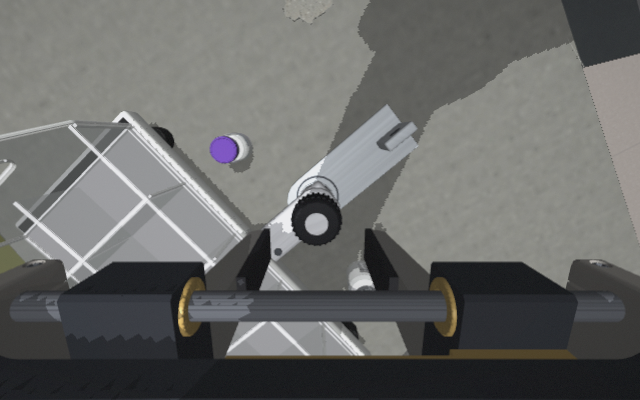

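Run:
```python
from rig import bot
from h import *
im=cv2.imread('pics/w9.png')
def cen(f,s):
    im=cv2.imread(f); g=im[180:270,270:370].max(2); m=(g<70).astype(np.uint8)
    n,l,st,ce=cv2.connectedComponentsWithStats(m); k=1+np.argmax(st[1:,4]); 
    cn=max(cv2.findContours((l==k).astype(np.uint8),cv2.RETR_EXTERNAL,cv2.CHAIN_APPROX_NONE)[0],key=len)
    (x,y),r=cv2.minEnclosingCircle(cn); print(f,x+270,y+180,r,st[k])
s8=dict(ee_pos=np.array([540.18,60.2,143.2]),tool_rot=np.array([3.1415,0,2.745])); s9=bot.read_state()
cen('pics/w8.png',s8);cen('pics/w9.png',s9)
c8=cam(bot,'wrist',s8);c9=cam(bot,'wrist',s9)
print(tri([(c8,(318,223.5)),(c9,(316,223.5))]))
ct=cam(bot,'top'); cs=cam(bot,'scene')
t=lambda u,v:(u/3.6+220-.36,v/3.6+140-.36); s=lambda u,v:(u/3.8+250-.37,v/3.8+140-.37)
print(tri([(c8,(318,223.5)),(c9,(316,223.5)),(ct,t(248,189)),(cs,s(183,237))]))
a=np.linspace(0,6.28,100)
for z in (104,101,91):
  for c in (c8,c9):
    q=proj(c,np.c_[np.cos(a)*20+541,np.sin(a)*20+61,np.full(100,z)]); print(z,q.min(0),q.max(0))
```

```text
pics/w8.png 317.3230514526367 218.83177947998047 26.523000717163086 [  23   13   51   53 1611]
pics/w9.png 316.17863845825195 219.09403610229492 26.426591873168945 [  22   13   50   53 1615]
(array([541.23598886,  60.47018347, 105.83823465]), [array([0.1, 0.1]), array([ 0.1, -0.1])])
(array([540.92054733,  60.3713    , 103.85326801]), [array([-0.2, -1. ]), array([ 0.4, -1.2]), array([-0.1, -0.3]), array([-0.2, -0.2])])
104 [292.670219   197.02885333] [344.4690317  246.53140264]
104 [290.78084204 197.84325741] [342.56504477 247.30327413]
101 [292.98808195 196.18510436] [344.10931532 245.08983247]
101 [291.12050529 196.98860669] [342.22688893 245.85181603]
91 [293.99008004 193.52853062] [342.97542168 240.54025674]
91 [292.19115946 194.29770441] [341.16097037 241.27102978]
```

Call:
arm_command([
  [[0.0015, 0, -0.06], 0, 0.3],
  [[0.0015, 0, -0.11], 0, 0.3],
  [[0.0015, 0, -0.142], 0, 0.3],
  [[0.0015, 0, -0.142], 0, 0.3],
  [[0.0015, 0, -0.142], 0, 0],
  [[0.0015, 0, -0.142], 0, -0.3],
  [[0.0015, 0, -0.142], 0, -0.6],
  [[0.0015, 0, -0.142], 0, -0.6],
], newtons=20)

```text
clock: 11.9
ee_pos: [541.2, 60.6, 87.1]
tool_rot: [-3.141, 0.001, -2.088]
wrist_force: [-1.4, 0.6, 4.3]
opening: 38.7
```

Run:
```python
from rig import bot
from h import *
im=bot.grab_frame('wrist'); cv2.imwrite('pics/w10.png',im)
for i in range(3):
    s=bot.read_state(); print(s['clock'],s['ee_pos'].round(2),s['tool_rot'].round(4),s['wrist_force'].round(2),s['moment'].round(3),s['opening']); im=bot.grab_frame('scene')
cv2.imwrite('pics/s10.png',cv2.resize(im[140:280,230:430],None,fx=4,fy=4,interpolation=cv2.INTER_CUBIC))
print(s['qpos'])
```

```text
11.95 [541.24  60.57  87.14] [-3.1410e+00  5.0000e-04 -2.0883e+00] [-0.54  0.27  3.27] [ 0.148  0.134 -0.093] 38.66974949946748
12.0 [541.23  60.57  87.11] [-3.1410e+00  5.0000e-04 -2.0882e+00] [-1.43 -0.09  4.54] [ 0.235  0.169 -0.055] 38.705356727199536
12.05 [541.25  60.6   87.12] [-3.1410e+00  5.0000e-04 -2.0882e+00] [-0.9   0.18  6.18] [ 0.219  0.203 -0.009] 38.85533275396543
[ 0.51118441  0.66697682 -0.90319548  1.91637788  0.67350202  0.89308649
  1.88816784]
```

View pics/w10.png

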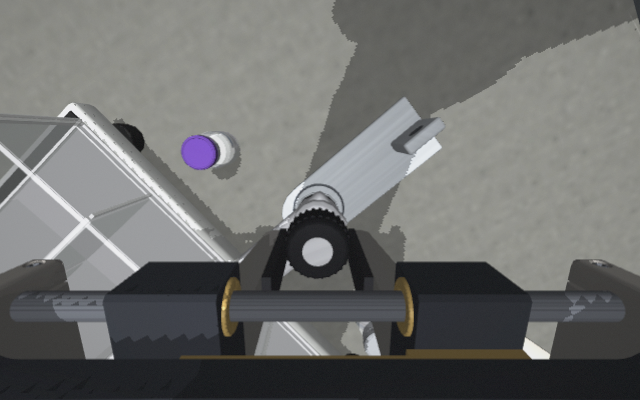

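View pics/s10.png

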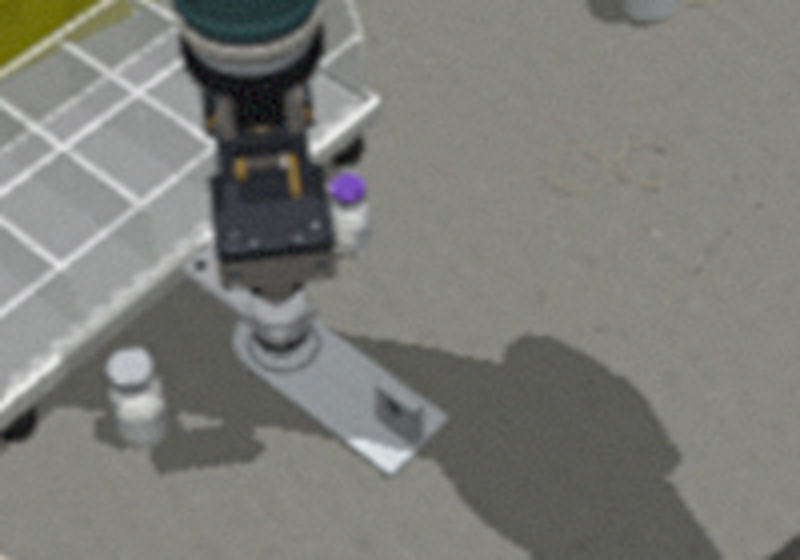

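Call:
arm_command([
  [[0.0015, 0, -0.0007], -0.024, -0.6],
  [[0.0015, 0, -0.0014], -0.048, -0.6],
  [[0.0015, 0, -0.0021], -0.072, -0.6],
  [[0.0015, 0, -0.0028], -0.096, -0.6],
  [[0.0015, 0, -0.0036], -0.12, -0.6],
  [[0.0015, 0, -0.0043], -0.144, -0.6],
  [[0.0015, 0, -0.005], -0.168, -0.6],
  [[0.0015, 0, -0.0057], -0.19, -0.6],
])

```text
clock: 13.1
ee_pos: [541.4, 60.4, 84.8]
tool_rot: [-3.141, 0.0, 2.997]
wrist_force: [-2.4, -0.3, 6.5]
opening: 38.7
```

```bash
cat > rd.py <<'E'
from rig import bot
from h import *
import sys
M=[]
for i in range(int(sys.argv[1])):
    s=bot.read_state(); print(round(s['clock'],2),s['ee_pos'].round(2),s['tool_rot'].round(4)[2],s['wrist_force'].round(1),s['moment'].round(3),round(s['opening'],1)); im=bot.grab_frame(sys.argv[2])
    M.append(s['moment'][2])
print('mean mz',np.mean(M),s['qpos'].round(2)); cv2.imwrite('pics/'+sys.argv[3]+'.png',im)
E
python3 rd.py 3 wrist w11
```

```text
13.1 [541.42  60.37  84.79] 2.9967 [-2.4 -0.3  6.5] [-0.024  0.439  0.015] 38.7
13.15 [541.41  60.38  84.81] 2.9921 [-2.1  0.4  4.8] [ 0.138  0.311 -0.093] 38.6
13.2 [541.41  60.4   84.78] 2.9988 [-1.9  0.7  6.3] [ 0.01   0.4   -0.089] 38.6
mean mz -0.0557335438604763 [ 0.32  0.56 -0.63  1.93  0.45  0.8   0.87]
```

View pics/w11.png

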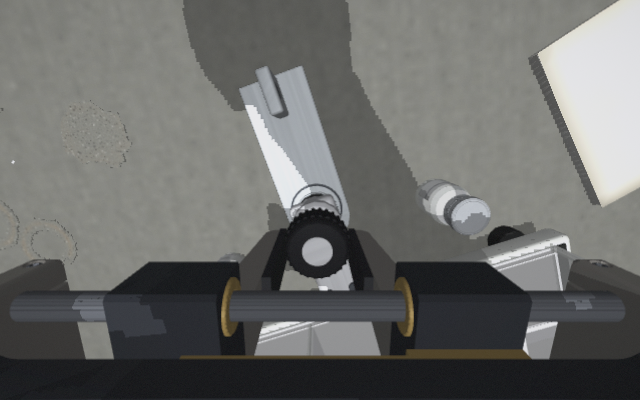

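```bash
sed -i "s/round(s\['opening'\],1))/round(s['opening'],1),'tau',s['joint_torque'][4:].round(4),'v7',s['joint_velocities'][6].round(3))/" rd.py; python3 rd.py 2 scene s11
```

```text
13.25 [541.4   60.42  84.79] 3.0007 [-2.6 -0.   6.3] [-0.037  0.38  -0.084] 38.3 tau [ 0.2533 -0.5791 -0.0765] v7 0.012
13.3 [541.41  60.41  84.81] 3.001 [-1.8  0.5  6.4] [ 0.03   0.381 -0.033] 38.7 tau [ 0.2898 -0.5822  0.0394] v7 0.003
mean mz -0.058852449038028956 [ 0.32  0.56 -0.63  1.93  0.45  0.8   0.87]
```

View pics/s11.png

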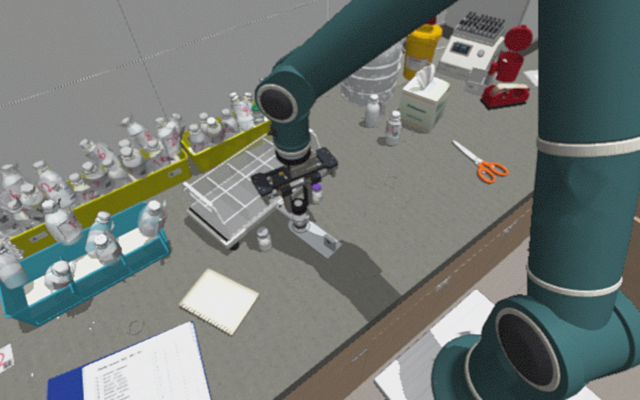

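Call:
arm_command([
  [[0, 0, -0.0005], -0.016, -0.6],
  [[0, 0, -0.001], -0.032, -0.6],
  [[0, 0, -0.0015], -0.048, -0.6],
  [[0, 0, -0.002], -0.064, -0.6],
  [[0, 0, -0.0025], -0.08, -0.6],
  [[0, 0, -0.003], -0.096, -0.6],
  [[0, 0, -0.0035], -0.112, -0.6],
  [[0, 0, -0.0038], -0.128, -0.6],
])

```text
clock: 14.35
ee_pos: [541.3, 60.2, 83.2]
tool_rot: [-3.141, 0.0, 2.194]
wrist_force: [-1.9, -0.2, 5.5]
opening: 39.0
```

```bash
python3 rd.py 2 wrist w12
```

```text
14.35 [541.31  60.24  83.24] 2.1937 [-1.9 -0.2  5.5] [-0.084  0.41  -0.   ] 39.0 tau [ 0.2796 -0.6884  0.6883] v7 -0.678
14.4 [541.32  60.22  83.24] 2.1904 [-2.5  0.4  6.4] [-0.051  0.374 -0.079] 38.5 tau [ 0.1257 -0.6706 -0.0739] v7 0.12
mean mz -0.039441586666200935 [ 0.17  0.52 -0.43  1.94  0.31  0.75  0.18]
```

Call:
arm_command([
  [[0, 0, -0.0002], -0.006, -0.6],
  [[0, 0, -0.0004], -0.012, -0.6],
  [[0, 0, -0.0006], -0.018, -0.6],
  [[0, 0, -0.0008], -0.024, -0.6],
  [[0, 0, -0.001], -0.03, -0.6],
  [[0, 0, -0.0012], -0.036, -0.6],
  [[0, 0, -0.0014], -0.042, -0.6],
  [[0, 0, -0.0016], -0.048, -0.6],
])

```text
clock: 15.45
ee_pos: [541.3, 60.2, 82.6]
tool_rot: [-3.141, 0.0, 1.894]
wrist_force: [-2.3, -0.1, 7.0]
opening: 38.6
```

```bash
python3 rd.py 2 wrist w13
```

```text
15.45 [541.26  60.23  82.65] 1.8941 [-2.3 -0.1  7. ] [-0.142  0.589  0.008] 38.6 tau [ 0.1803 -0.847   0.2463] v7 -0.255
15.5 [541.28  60.24  82.68] 1.8929 [-2.5 -0.7  7.3] [-0.092  0.551  0.015] 38.5 tau [ 0.1249 -0.8429 -0.0396] v7 0.046
mean mz 0.01163691757548221 [ 0.12  0.5  -0.36  1.94  0.26  0.74 -0.07]
```

View pics/w13.png

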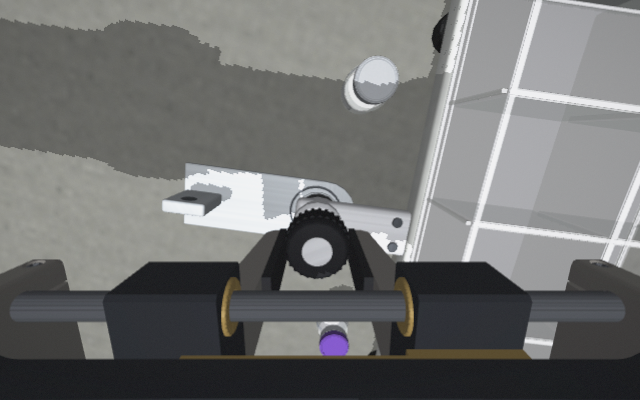

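Call:
arm_command([
  [[0, 0, -0.0002], -0.006, -0.6],
  [[0, 0, -0.0004], -0.012, -0.6],
  [[0, 0, -0.0006], -0.018, -0.6],
  [[0, 0, -0.0008], -0.024, -0.6],
  [[0, 0, -0.001], -0.03, -0.6],
  [[0, 0, -0.0012], -0.036, -0.6],
  [[0, 0, -0.0014], -0.042, -0.6],
  [[0, 0, -0.0016], -0.048, -0.6],
])

```text
clock: 16.55
ee_pos: [541.2, 60.2, 82.0]
tool_rot: [-3.141, 0.001, 1.593]
wrist_force: [-2.9, -0.5, 7.9]
opening: 38.5
```

```bash
python3 rd.py 2 wrist w14
```

```text
16.55 [541.21  60.23  82.05] 1.5925 [-2.9 -0.5  7.9] [-0.076  0.655 -0.003] 38.5 tau [ 0.1744 -0.958   0.2471] v7 -0.255
16.6 [541.22  60.23  82.08] 1.5913 [-2.4 -0.2  6.5] [-0.048  0.704 -0.023] 38.9 tau [ 0.1224 -0.9586 -0.0385] v7 0.046
mean mz -0.013007502828288801 [ 0.06  0.49 -0.29  1.95  0.2   0.73 -0.33]
```

Call:
arm_command([
  [[0, 0, -0.0002], -0.006, -0.6],
  [[0, 0, -0.0004], -0.012, -0.6],
  [[0, 0, -0.0006], -0.018, -0.6],
  [[0, 0, -0.0008], -0.024, -0.6],
  [[0, 0, -0.001], -0.03, -0.6],
  [[0, 0, -0.0012], -0.036, -0.6],
  [[0, 0, -0.0014], -0.042, -0.6],
  [[0, 0, -0.0016], -0.048, -0.6],
])

```text
clock: 17.65
ee_pos: [541.2, 60.2, 81.5]
tool_rot: [-3.141, 0.001, 1.291]
wrist_force: [-3.0, -0.2, 7.9]
opening: 38.7
```

```bash
python3 rd.py 2 wrist w15
```

```text
17.65 [541.18  60.24  81.48] 1.291 [-3.  -0.2  7.9] [-0.14   0.718 -0.016] 38.7 tau [ 0.1738 -1.0588  0.248 ] v7 -0.255
17.7 [541.18  60.26  81.49] 1.2897 [-3.2  0.4  8. ] [-0.06   0.719  0.025] 39.2 tau [ 0.1256 -1.0634 -0.0373] v7 0.043
mean mz 0.0044550140755186905 [ 0.    0.49 -0.22  1.95  0.15  0.72 -0.59]
```

Call:
arm_command([
  [[0, 0, -0.0002], -0.006, -0.6],
  [[0, 0, -0.0004], -0.012, -0.6],
  [[0, 0, -0.0006], -0.018, -0.6],
  [[0, 0, -0.0008], -0.024, -0.6],
  [[0, 0, -0.001], -0.03, -0.6],
  [[0, 0, -0.0012], -0.036, -0.6],
  [[0, 0, -0.0014], -0.042, -0.6],
  [[0, 0, -0.0016], -0.048, -0.6],
])

```text
clock: 18.75
ee_pos: [541.2, 60.3, 80.9]
tool_rot: [-3.141, 0.001, 0.989]
wrist_force: [-3.6, -0.1, 8.8]
opening: 38.6
```

```bash
python3 rd.py 2 wrist w16
```

```text
18.75 [541.16  60.28  80.9 ] 0.9895 [-3.6 -0.1  8.8] [-0.06   0.819  0.018] 38.6 tau [ 0.1746 -1.1463  0.2494] v7 -0.254
18.8 [541.11  60.33  80.89] 0.9882 [-3.9  0.1  8.5] [-0.005  0.799  0.008] 39.0 tau [ 0.1309 -1.1533 -0.0359] v7 0.046
mean mz 0.013013938163276404 [-0.06  0.48 -0.14  1.95  0.1   0.72 -0.84]
```

View pics/w16.png

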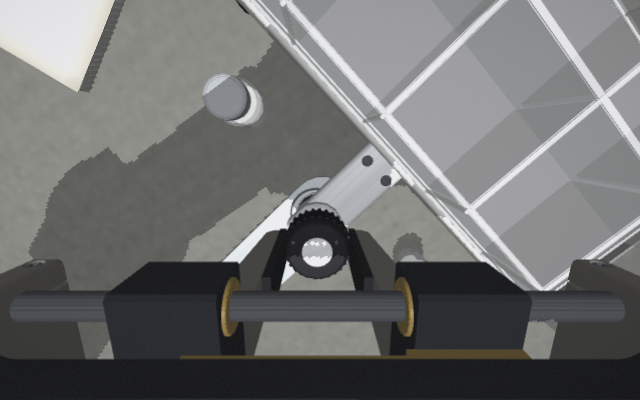

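Run:
```python
import cv2,numpy as np
ims=[cv2.cvtColor(cv2.imread(f'pics/w{i}.png'),cv2.COLOR_BGR2GRAY)[195:285,270:365] for i in (10,11,13,14,15,16)]
cv2.imwrite('pics/knobs.png',cv2.resize(np.vstack([np.hstack(ims[:3]),np.hstack(ims[3:])]),None,fx=2.7,fy=2.7,interpolation=cv2.INTER_CUBIC))
```

```text
(no output)
```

View pics/knobs.png

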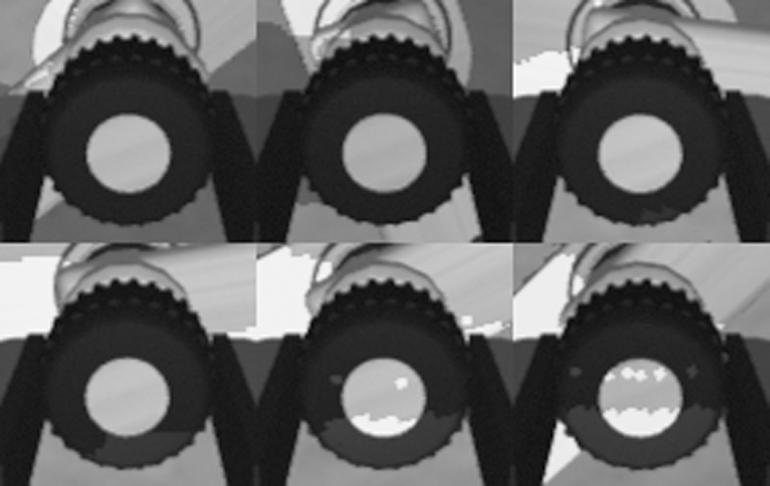

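Call:
arm_command([
  [[0, 0, -0.0002], -0.006, -0.6],
  [[0, 0, -0.0004], -0.012, -0.6],
  [[0, 0, -0.0006], -0.018, -0.6],
  [[0, 0, -0.0007], -0.024, -0.6],
  [[0, 0, -0.0009], -0.03, -0.6],
  [[0, 0, -0.0011], -0.036, -0.6],
  [[0, 0, -0.0013], -0.042, -0.6],
  [[0, 0, -0.0014], -0.048, -0.6],
])

```text
clock: 19.85
ee_pos: [541.1, 60.3, 80.3]
tool_rot: [-3.141, 0.001, 0.688]
wrist_force: [-3.6, -0.4, 8.6]
opening: 38.9
```

```bash
python3 rd.py 2 wrist w17
```

```text
19.85 [541.1   60.33  80.33] 0.6879 [-3.6 -0.4  8.6] [-0.02   0.821  0.024] 38.9 tau [ 0.168  -1.1495  0.2476] v7 -0.253
19.9 [541.15  60.31  80.33] 0.6865 [-3.8  0.6  8.2] [-0.018  0.8    0.05 ] 38.7 tau [ 0.1286 -1.1627 -0.0361] v7 0.044
mean mz 0.03669609511522011 [-0.12  0.48 -0.07  1.96  0.05  0.71 -1.1 ]
```

Call:
arm_command([
  [[0, 0, -0.0002], -0.006, -0.6],
  [[0, 0, -0.0004], -0.012, -0.6],
  [[0, 0, -0.0006], -0.018, -0.6],
  [[0, 0, -0.0007], -0.024, -0.6],
  [[0, 0, -0.0009], -0.03, -0.6],
  [[0, 0, -0.0011], -0.036, -0.6],
  [[0, 0, -0.0013], -0.042, -0.6],
  [[0, 0, -0.0014], -0.048, -0.6],
])

```text
clock: 20.95
ee_pos: [541.1, 60.4, 79.8]
tool_rot: [-3.141, 0.001, 0.386]
wrist_force: [-3.4, -0.6, 8.8]
opening: 38.7
```

```bash
python3 rd.py 2 wrist w18
```

```text
20.95 [541.12  60.36  79.81] 0.3865 [-3.4 -0.6  8.8] [-0.017  0.823  0.062] 38.7 tau [ 0.1151 -1.2079  0.1918] v7 -0.253
21.0 [541.09  60.36  79.77] 0.3852 [-4.1 -0.4  9. ] [0.048 0.843 0.062] 39.1 tau [ 0.0809 -1.2192 -0.0917] v7 0.045
mean mz 0.06161133193509563 [-0.18  0.47  0.    1.96 -0.    0.71 -1.36]
```

View pics/w18.png

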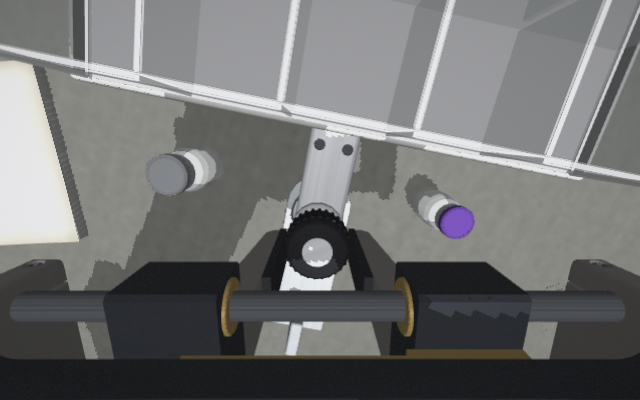

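Call:
arm_command([
  [[0, 0, -0.0001], -0.003, -0.6],
  [[0, 0, -0.0002], -0.006, -0.6],
  [[0, 0, -0.0003], -0.009, -0.6],
  [[0, 0, -0.0004], -0.012, -0.6],
  [[0, 0, -0.0005], -0.015, -0.6],
  [[0, 0, -0.0005], -0.017, -0.6],
  [[0, 0, -0.0006], -0.019, -0.6],
  [[0, 0, -0.0006], -0.019, -0.6],
])

```text
clock: 22.05
ee_pos: [541.1, 60.4, 79.6]
tool_rot: [-3.142, 0.001, 0.268]
wrist_force: [-4.0, 0.1, 8.7]
opening: 38.8
```

```bash
python3 rd.py 4 wrist w19
```

```text
22.05 [541.11  60.38  79.61] 0.2684 [-4.   0.1  8.7] [-0.011  0.87   0.036] 38.8 tau [ 0.0429 -1.2484 -0.1043] v7 0.005
22.1 [541.12  60.39  79.6 ] 0.2685 [-3.8 -0.1  9.8] [0.007 0.871 0.094] 38.8 tau [ 0.0508 -1.2484 -0.0823] v7 0.001
22.15 [541.11  60.39  79.58] 0.2685 [-3.  -0.   9.3] [0.031 0.923 0.027] 39.0 tau [ 0.0535 -1.2482 -0.078 ] v7 0.001
22.2 [541.12  60.35  79.61] 0.2684 [-3.8  0.5  9.5] [0.062 0.882 0.072] 38.9 tau [ 0.0544 -1.2481 -0.0774] v7 0.0
mean mz 0.05748457306034291 [-0.2   0.47  0.03  1.96 -0.02  0.71 -1.45]
```

Call:
arm_command([
  [[0, 0, 0], 0, -0.1],
  [[0, 0, 0], 0, 0],
  [[0, 0, 0], 0, 0.2],
  [[0, 0, 0], 0, 0.3],
  [[0, 0, 0], 0, 0.3],
  [[0, 0, 0.05], 0, 0.3],
  [[0, 0, 0.12], 0, 0.3],
  [[0, 0, 0.2], 0, 0.3],
])

```text
clock: 23.25
ee_pos: [541.2, 60.3, 159.3]
tool_rot: [-3.142, 0.001, 0.268]
wrist_force: [-0.8, -0.7, -0.1]
opening: 59.3
```

Call:
arm_command([
  [[0, 0, 0.1], 0, 0.3],
  [[-0.05, -0.1, 0.2], 0, 0.3],
  [[-0.1, -0.25, 0.2], 0, 0.3],
  [[-0.1, -0.4, 0.2], 0, 0.3],
  [[-0.1, -0.55, 0.2], 0, 0.3],
  [[-0.1, -0.7, 0.2], 0, 0.3],
  [[-0.1, -0.8, 0.2], 0, 0.3],
  [[-0.1, -0.8, 0.2], 0, 0.3],
])

```text
clock: 24.25
ee_pos: [500.4, -263.4, 238.7]
tool_rot: [3.14, 0.001, 0.262]
wrist_force: [0.4, 0.3, -0.4]
opening: 59.8
```

```bash
python3 rd.py 2 wrist w20
python3 - <<'E'
from rig import bot
from h import *
im=bot.grab_frame('scene'); cv2.imwrite('pics/s20.png',cv2.resize(im[140:280,230:430],None,fx=4,fy=4,interpolation=cv2.INTER_CUBIC))
im=bot.grab_frame('top'); cv2.imwrite('pics/t20.png',cv2.resize(im[140:280,220:420],None,fx=4,fy=4,interpolation=cv2.INTER_CUBIC))
E
```

```text
24.25 [ 500.4  -263.43  238.7 ] 0.2617 [ 0.4  0.3 -0.4] [ 0.058 -0.03   0.022] 59.8 tau [ 0.0966 -0.1318  0.2112] v7 -0.024
24.3 [ 500.98 -260.73  238.55] 0.2651 [-0.4  0.4 -0.4] [ 0.057  0.013 -0.009] 59.7 tau [ 0.1159 -0.1001  0.0589] v7 -0.005
mean mz 0.006776061530547479 [ 0.23  0.3   0.24  1.8  -0.08  1.05 -0.81]
```

View pics/s20.png

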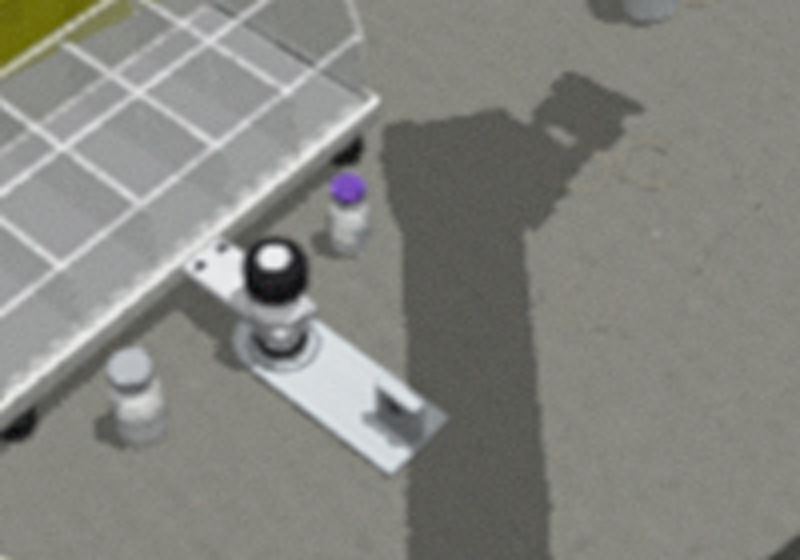

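View pics/t20.png

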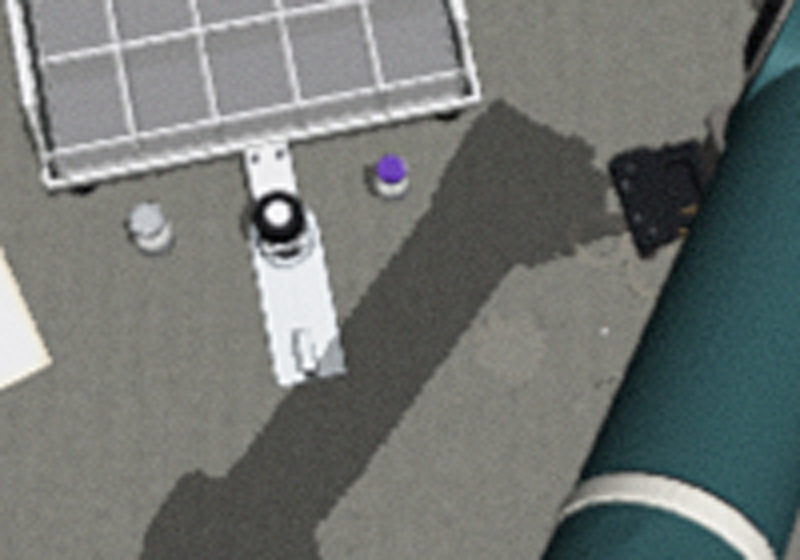

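```bash
python3 rd.py 2 wrist w21; python3 -c "
from rig import bot
print(bot.hand_in())"
```

```text
24.45 [ 501.9  -257.91  238.76] 0.2703 [0.2 0.2 0.4] [0.019 0.016 0.004] 59.9 tau [-0.0132 -0.0504 -0.0044] v7 0.003
24.5 [ 501.93 -257.88  238.82] 0.2705 [-0.2  0.4 -0. ] [ 0.016 -0.039  0.011] 60.0 tau [-0.0292 -0.0465 -0.0041] v7 0.003
mean mz 0.007701877979175853 [ 0.22  0.3   0.23  1.8  -0.08  1.05 -0.81]
the job is handed in; nothing more can be done
None
```

I slid the shim under the foot by its tab and let go of it. I then turned the knob about 3.9 rad clockwise in one grasp, backed the arm off and handed in at 24.5 s.

- **Shim position:** the last scene and top pictures show the foot standing inside the ring, the shim flat, and the vials where they were. From the camera fixes I put the ring within about 2 mm of the foot's axis.
- **Foot load:** contact showed in the seventh call of turning, when joint 7's torque stepped by 0.056 N m and the wrist moment rose by about 0.05 N m. That puts the load at roughly 4 to 5.5 N. I added 0.12 rad, so the final load should be about 7 to 9 N. This is worked out from torque and angle, and I did not re-measure it after letting go of the knob.
- **Weak or disagreeing checks:**
  - The wrist-moment readings were noisy (about 0.04 N m), so I relied on joint 7's torque.
  - The wrist and fixed cameras disagreed by 1 to 3 mm on the foot's position, and I used a value in between.

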